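Set out the stud assembly station

ROBOT

A 6-joint arm with a two-finger parallel gripper is mounted at the origin on a cart in front of the work surface, level with it; the furniture and walls round the work are solid. World frame = base frame: x ahead of the robot, y to its left, z up, the work surface at z = 0. Lengths are in m, angles in rad, forces in N, time in s.
With the tool pointing down it reaches from about 0.425 to 0.95 m from the base axis. Payload 3.5 kg.
Tool frame: the origin (TCP) lies at the very end of the fingers, on their centre line; the grasp point (between the pads) lies 19 mm behind it; z points along the fingers, y is the direction in which the jaws open and shut (so a half turn about z gives the same grasp; the last joint's range is limited). The gripper opens to 85 mm and grips with 20 to 120 N. Pads are 22 mm wide; open, the fingers measure 114 mm over their backs; the gripper's body (76 mm by 85 mm) begins 54 mm behind the grasp point. The pads swing forward as they close: fully open they stand 13 mm farther back than shut.
Start: joints at [1.076, 0.286, 1.577, -0, 1.279, -0.15], TCP at [0.228, 0.635, 0.231] pointing down, gripper open.
Joint ranges: [-2.77, 2.77], [-0.9, 2.22], [0.21, 2.48], [-1.53, 4.67], [0.24, 2.81], [-2.84, 2.84]. Speed limits (rad/s): [2.79, 2.79, 3.14, 3.14, 3.14, 3.14].

INTERFACE

Orientations are given as a unit quaternion [x, y, z, w].
In Python, from plant import get_state, vision, ctrl, cut_out gives the robot as it stands.
- The arm moves only by the tool jog_arm, never from a script. Its argument "commands" is text: rows parted by semicolons, each of 6 numbers parted by spaces: the shift along the world's x, y, z in m, then the turn, a rotation vector about the world's x, y, z in rad. A call has 1 to 20 rows; each row is the pose to reach, as a shift and turn from the pose commanded when the call began; what a row does not reach only later rows make up. A row lasts 1/8 s, in which the tool goes at most 62.5 mm and 10.7 degrees, less where a joint would pass 70% of its speed; a pose out of reach is approached as far as the arm can. A call with a gripper value outside its range is refused whole. "gripper" is the opening in per cent of the stroke, from 0 (shut) to 100 (fully open), set as the call begins (left out, the last holds). The fingers move at their own pace and stop on an object; "grip_force" is the grip in N (left out, the last holds). Time passes only in rows, so rows that repeat a pose let the fingers close. It gives the time, the measured TCP pose, the force and the opening at its end, in the units of the state.
- get_state(): the state, without advancing time (a new reading comes with each control period).
- vision.read_camera(name): name is "side" or "top"; returns a dict with "frame" (420x560x3 uint8, red, green, blue), "z_map" (420x560 float32, m along the optical axis (not along the pixel's ray), 0 where there is no reading), "fx", "fy", "cx", "cy" (pixels), "D" ([k1, k2, p1, p2, k3] as OpenCV has them; the pictures are not rectified), "R" (3x3) and "t" (3): a world point X has camera coordinates R X + t. Camera axes: x right, y down, z forward; pixel columns grow to the right and rows downward; lengths in m; the calibration is good to about 2 mm. A picture is of the moment at which its call begins.
- ctrl.sign_off(): hands the job in, once; it reports no verdict.
Trained networks look in the newest picture that a camera, given by its name, has taken for a name from the list of things; names that differ only in an ending like _2 or _b are one class to them, and where a whole thing is asked for, a point or a joint stands for the part that bears it (a point fixed in the world has none). Each returns a list of dicts, best first, with "conf" (0 to 1); they miss things now and then, are a little off and sometimes report something else, mostly with a low value. They report only what shows in the picture. A call takes as long as a camera call. They do not tell look-alikes from the thing itself.
- cut_out(camera, query): "pixels" (420x560 bool, what is visible of it) and "box" ([centre column, centre row, width, height] in pixels, round what is visible of it).
The state is a dict: "time": time; "qpos": joint angles; "dq": joint speeds; "joint_efforts": joint torques, N m; "eef_pos": TCP position; "tcp_rot": TCP orientation; "contact_force": force on the tool from outside, world axes, zero at the start; "wrist_torque": the same for the moment, N m; "opening": opening from 0.0 (shut) to 1.0 (fully open).
Only numpy, scipy, OpenCV 4.12 (cv2) and the standard library are available. Lean on these libraries where they do the work, as an engineer would, in place of code of your own. Each camera call takes 0.05 s, during which the arm holds its last target.

TASK

Set out the assembly station around the open housing and the finished stud that stand by themselves in the clear front part of the bench; these two stay where they are and give the line of a row. Stand the small red bottle inside the open housing, at its centre (it catches drips); set the tray of inserts midway between housing and stud with its long axis square to the row; stand the tall white bottle in the same row beyond the stud, on the side away from the tray, leaving a gap of about 3 cm to the stud. Lay the screwdriver in front of the tray (the robot's side), parallel to the row and centred on the tray, about 4 cm clear of it, its handle on the housing's side and its blade on the stud's side; leave the brush and the caliper where they are.

Things in the scene. Friction and masses are not known exactly. Their poses are not given: they have to be found in the camera images.
- open_housing: Fixed reference: open round grey housing, 128 mm diameter, 36 mm high, alone in the clear front part of the bench (ranks farther off do not count). Origin: underside centre. Inner floor 3 mm up, clear within 30 mm of the centre; mouth 80 mm within the lugs. Its y axis lies along the row (line of housing and stud centres), x across it, away from the robot. At the left or right end of the pair.
- finished_stud: Fixed reference: finished stud, same grey housing but closed with a clear lens, 128 mm diameter, 47 mm high, alone in the clear front part of the bench, 300 to 320 mm from the open housing, centre to centre. Origin: centre of the underside. Its axes are parallel to the open housing's.
- insert_tray: Black tray of brass inserts, 62 mm (its x, at the rim) by 90 mm (its y, the long axis), 22 mm high, 0.07 kg; walls lean out slightly, 56 mm wide at the foot. Origin: centre of the underside. Can be gripped over the 62 mm width, about 12 mm above the bench.
- red_bottle: Small red dosing bottle with a black tip, 33 mm diameter, 88 mm high in all (round body to 70 mm, then a thin tip), 0.06 kg, standing. Origin: centre of the underside; z up. It can be gripped round the body 55 mm above its foot, which keeps the fingers above a housing's rim.
- white_bottle: Tall white bottle with an orange-red tip, 38 mm diameter, 105 mm high in all, 0.1 kg, standing. Origin: centre of the underside; z up. It can be gripped round the body, 55 mm above its foot.
- screwdriver: Screwdriver, thick yellow handle, thin steel blade, 196 mm long, 0.085 kg, lying. Origin: halfway along it (handle meets blade), at the underside; y runs along it towards the handle's end. Handle 0 to 98 mm along y, 26 mm thick: grip across it 35 to 60 mm along y, about 14 mm above the bench. The blade (0 to -98 mm) hangs clear at mid height. It does not roll.
- dust_brush: Bystander: flat brush with wooden handle, 24 x 168 x 10 mm, long along its y. Origin: centre of the underside. Leave alone.
- caliper: Bystander: steel sliding caliper, 58 x 225 x 13 mm, long along its y. Origin: centre of the underside. Leave alone.
Things that resemble listed ones, but are neither listed nor needed, are in the scene too. There is more than one size of the screwdriver; the job needs the smaller.

How it is judged:
At the end, for the whole second after the job is handed in: Red bottle in housing, centred to 15 mm. Tray and white bottle within 15 mm of row line; tray <172 mm from both centres, square to 0.2 rad; white bottle beyond stud by 88-143 mm. Screwdriver 73-127 mm before the line, parallel to 0.2 rad, centred on tray to 30 mm, handle by housing. All at rest (horizontal distance between red_bottle and open_housing below 0.015 m and height (world z) of red_bottle below 0.015 m and angle between each of red_bottle, insert_tray, white_bottle's own z axis and vertical below 0.1 rad and x of insert_tray in the frame of open_housing between -0.015 and 0.015 m and horizontal distance between insert_tray and open_housing below 0.172 m and horizontal distance between insert_tray and finished_stud below 0.172 m and angle between the y axis of insert_tray and the x axis of open_housing, either way round below 0.2 rad and height (world z) of each of insert_tray, white_bottle below 0.008 m and x of white_bottle in the frame of finished_stud between -0.015 and 0.015 m and horizontal distance between white_bottle and finished_stud between 0.088 and 0.143 m and horizontal distance between white_bottle and open_housing above 0.35 m and x of screwdriver in the frame of open_housing between -0.127 and -0.073 m and x of screwdriver in the frame of insert_tray between -0.03 and 0.03 m and angle between the y axis of screwdriver and the y axis of open_housing, either way round below 0.2 rad and y of open_housing in the frame of screwdriver above 0 m and height (world z) of screwdriver below 0.02 m and linear speed of each of insert_tray, red_bottle, white_bottle, screwdriver below 0.02 m/s and angular speed of each of insert_tray, red_bottle, white_bottle, screwdriver below 0.4 rad/s); the robot touches nothing.
It fails at once if the brush is pushed more than 25 mm (distance of dust_brush from where it was at the start of the episode above 0.025 m).
It fails at once if the caliper is pushed more than 25 mm (distance of caliper from where it was at the start of the episode above 0.025 m).
It also fails if it takes over 109 s, if anything falls off the work surface, if the arm or the gripper's body presses on something with over 40 N, if the wrist force passes 120 N, or if a joint passes its speed limit or range.

## Working session

There is one attempt and no reset: what is moved stays moved. The work goes in short steps, Python scripts to look and compute and a tool call to move; the robot and the scene stay as the last step left them, time stands still between calls to the robot, and variables do not carry over. Pictures are saved under pics/ and viewed, and the job is handed in when it is done.

Besides the shell and the picture viewer there is one more tool, called after "Request:" by a JSON object that holds its "fn" and its "kwargs", one argument or row to a line. jog_arm: Moves the arm, as the interface text tells. Its arguments: {"type":"object","properties":{"commands":{"type":"string"},"gripper":{"type":"number"},"grip_force":{"type":"number"}},"required":["commands"]}

```bash
ls; mkdir -p pics; python3 - <<'E'
from plant import get_state, vision, ctrl, cut_out
import cv2,pickle
d={}
for n in("top","side"):
    c=vision.read_camera(n); d[n]=c
    cv2.imwrite(f"pics/{n}0.png",cv2.resize(c["frame"][:,:,::-1],(800,600),interpolation=cv2.INTER_CUBIC))
    print(n,c["fx"],c["fy"],c["cx"],c["cy"],c["D"],c["R"],c["t"])
pickle.dump(d,open("c0.pkl","wb"))
print(get_state())
E
```

```text
pics
top 530.2423171226293 530.2423171226293 273.94207399760666 210.51511830530444 [0.00993695 0.         0.         0.         0.        ] [[-0.07538388 -0.99714721 -0.00383497]
 [-0.97495198  0.0745119  -0.20956291]
 [ 0.20925082 -0.01205875 -0.97778765]] [-0.01472593  0.53880653  1.4802603 ]
side 421.3485236681542 421.3485236681542 286.08573015162324 205.7520669493306 [-0.0294038  0.         0.         0.         0.       ] [[ 0.86924567 -0.49415104  0.01505736]
 [-0.28395894 -0.52397188 -0.80300734]
 [ 0.40469654  0.69373498 -0.59577889]] [-0.47996707  0.18650784  1.11720784]
{'time': 0.1, 'qpos': array([ 1.07599797e+00,  2.87139566e-01,  1.57801172e+00, -1.06695220e-05,
        1.27861159e+00, -1.49979986e-01]), 'dq': array([ 3.35725206e-06, -1.42056796e-03, -4.00182132e-03, -7.59328778e-04,
        4.45706012e-04,  4.40161346e-04]), 'joint_efforts': array([ 9.63163416e-05, -4.07295406e+01, -2.93699044e+01, -1.59912770e-04,
        3.43296058e-03, -1.00158439e-05]), 'eef_pos': array([0.22784648, 0.63475704, 0.23005406]), 'tcp_rot': array([ 1.71554692e-01,  9.85174000e-01, -1.03082477e-03, -3.38955476e-04]), 'contact_force': array([-0.54113064,  0.4271082 ,  0.83673084]), 'wrist_torque': array([0.00330461, 0.01760646, 0.03555794]), 'opening': 1.0017279836737094}
```

View pics/top0.png

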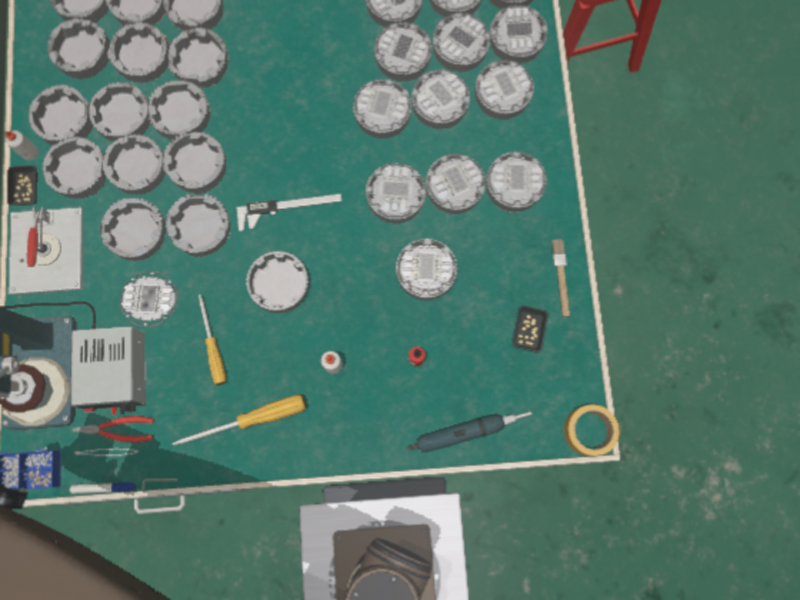

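View pics/side0.png

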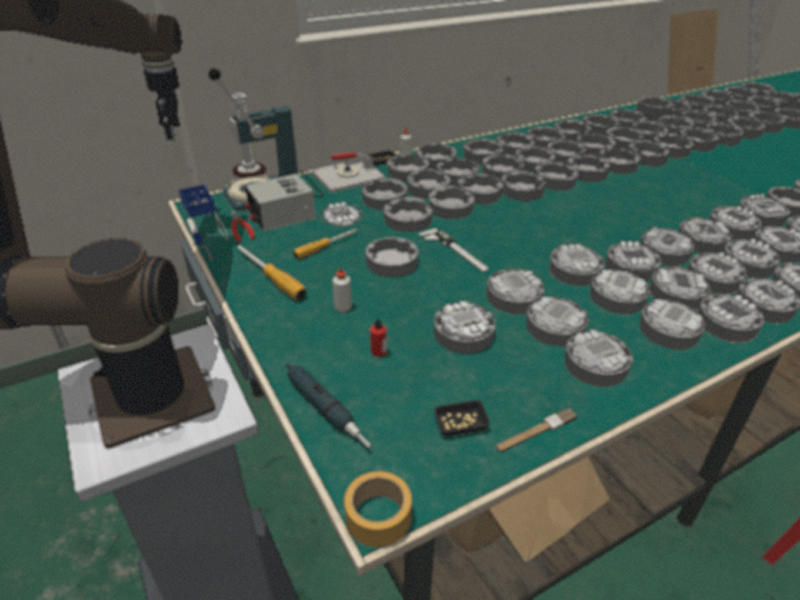

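The top picture shows these candidates (pixels in the 800x600 view):
- **Housing:** (278,281). The other open housings stand in ranks from row 230 upward.
- **Stud:** (427,268). The ranks start at row 190, and an open board without a shell lies at (148,298).
- **White bottle:** (332,361), with a look-alike at (15,140).
- **Red bottle:** (417,355).
- **Tray:** (530,328), with a look-alike at (22,185).
- **Screwdriver:** (212,340) is about 90 px long and (240,420) about 140 px, so I take the first. I'll check it by measured length.

```bash
cat > h.py <<'E'
import numpy as np, cv2
def unproj(c,px,z=None):
    px=np.asarray(px,float).reshape(-1,1,2)
    K=np.array([[c["fx"],0,c["cx"]],[0,c["fy"],c["cy"]],[0,0,1]])
    n=cv2.undistortPoints(px,K,np.array(c["D"])).reshape(-1,2)
    return np.c_[n,np.ones(len(n))]
def onplane(c,px,h):
    r=unproj(c,px); R=c["R"];t=c["t"]
    o=-R.T@t; d=r@R; s=(h-o[2])/d[:,2]
    return o+d*s[:,None]
def cloud(c,mask):
    v,u=np.nonzero(mask&(c["z_map"]>0))
    r=unproj(c,np.c_[u,v]); p=r*c["z_map"][v,u][:,None]
    return (p-c["t"])@c["R"], np.c_[u,v]
E
python3 - <<'E'
from plant import get_state, vision, ctrl, cut_out
import numpy as np,cv2,pickle
from h import *
d={}
for n in("top","side"):
    c=vision.read_camera(n)
    for q in ["open_housing","finished_stud","insert_tray","red_bottle","white_bottle","screwdriver","dust_brush","caliper"]:
        for r in cut_out(n,q):
            P,_=cloud(c,r["pixels"])
            if len(P)<5: continue
            m=np.median(P,0)
            if m[0]>0.95 or abs(m[1])>0.7: continue
            lo,hi=np.percentile(P,[2,98],0)
            print(n,q,round(r["conf"],2),np.round(r["box"]),"mid",np.round((lo+hi)/2,3),"ext",np.round(hi-lo,3),"z",np.round([lo[2],hi[2]],3))
            d[n,q,tuple(np.round(r["box"]))]=r["pixels"]
pickle.dump(d,open("m0.pkl","wb"))
c=vision.read_camera("top")
f=c["frame"][:,:,::-1]
cv2.imwrite("pics/crop1.png",cv2.resize(f[190:320,110:390],None,fx=2.85,fy=2.85,interpolation=cv2.INTER_CUBIC))
E
```

```text
top open_housing 0.88 [194. 198.  41.  44.] mid [0.602 0.179 0.016] ext [0.117 0.117 0.043] z [-0.005  0.038]
top open_housing 0.71 [234. 254.  10.  12.] mid [0.418 0.074 0.069] ext [0.027 0.028 0.067] z [0.036 0.103]
top open_housing 0.35 [149. 240.  21.  67.] mid [0.488 0.32  0.017] ext [0.172 0.044 0.023] z [0.005 0.028]
top finished_stud 0.93 [300. 189.  40.  44.] mid [ 0.606 -0.131  0.024] ext [0.117 0.115 0.053] z [-0.002  0.051]
top finished_stud 0.46 [192. 197.  44.  46.] mid [0.602 0.18  0.016] ext [0.117 0.115 0.043] z [-0.005  0.038]
top insert_tray 0.97 [371. 231.  28.  31.] mid [ 0.466 -0.335  0.01 ] ext [0.086 0.07  0.03 ] z [-0.005  0.025]
top red_bottle 0.59 [290. 250.  14.  14.] mid [ 0.422 -0.095  0.051] ext [0.029 0.03  0.066] z [0.018 0.084]
top white_bottle 0.43 [232. 255.  12.  10.] mid [0.422 0.074 0.064] ext [0.034 0.033 0.074] z [0.027 0.101]
top screwdriver 0.7 [150. 239.  22.  68.] mid [0.488 0.32  0.013] ext [0.173 0.045 0.029] z [-0.002  0.028]
top screwdriver 0.58 [168. 294.  91.  37.] mid [0.326 0.262 0.02 ] ext [0.069 0.244 0.04 ] z [-0.001  0.04 ]
top
[... 499 characters left out ...]
.025] ext [0.117 0.115 0.049] z [0.    0.049]
side insert_tray 0.85 [322. 292.  37.  26.] mid [ 0.469 -0.334  0.011] ext [0.09  0.075 0.024] z [-0.001  0.023]
side white_bottle 0.88 [240. 204.  14.  27.] mid [0.432 0.11  0.048] ext [0.05  0.114 0.093] z [0.001 0.095]
side screwdriver 0.88 [191. 192.  49.  40.] mid [0.327 0.258 0.02 ] ext [0.068 0.251 0.036] z [0.002 0.038]
side screwdriver 0.61 [228. 169.  44.  17.] mid [0.486 0.317 0.014] ext [0.167 0.045 0.026] z [0.002 0.027]
side dust_brush 0.86 [375. 300.  56.  28.] mid [ 0.571 -0.419  0.006] ext [0.159 0.022 0.012] z [0.    0.012]
side caliper 0.34 [265. 237.  10.  28.] mid [ 0.423 -0.105  0.041] ext [0.027 0.021 0.075] z [0.004 0.079]
```

View pics/crop1.png

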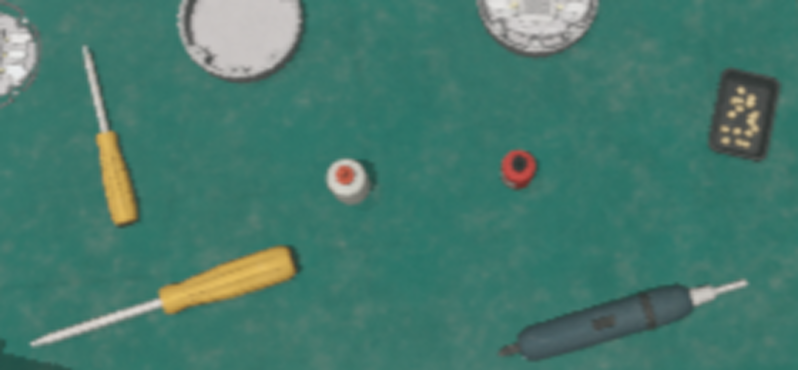

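The crop confirms the choice. The small screwdriver has its tip at (86,48) and handle end at (125,222), and its cloud is 26 mm thick against 38 mm for the large one. The white bottle is at (348,180), the red at (518,168) and the tray at (745,115). Next I refine the poses.

```bash
cat > meas.py <<'E'
from plant import vision
import numpy as np,cv2
from scipy.optimize import least_squares
from h import *
def region(c,ctr,r):
    P,uv=cloud(c,np.ones((420,560),bool))
    k=np.hypot(P[:,0]-ctr[0],P[:,1]-ctr[1])<r
    return P[k],c["frame"][uv[k][:,1],uv[k][:,0]].astype(int)
def circ(P,r,c0):
    s=least_squares(lambda x:np.hypot(P[:,0]-x[0],P[:,1]-x[1])-r,c0,loss="soft_l1",f_scale=.002)
    return s.x,np.sqrt(np.mean(s.fun**2))
def rect(P):
    r=cv2.minAreaRect((P[:,:2]*1000).astype(np.float32)); b=cv2.boxPoints(r)/1000
    e0=b[1]-b[0];e1=b[2]-b[1]
    L=e0 if np.linalg.norm(e0)>np.linalg.norm(e1) else e1
    return b.mean(0),sorted([np.linalg.norm(e0),np.linalg.norm(e1)]),np.arctan2(L[1],L[0])
E
python3 - <<'E'
from meas import *
for n in("top","side"):
    c=vision.read_camera(n); print(n)
    for q,ctr,h in(("hous",(.602,.178),(.015,.045)),("stud",(.606,-.134),(.01,.036))):
        P,_=region(c,ctr,.085); P=P[(P[:,2]>h[0])&(P[:,2]<h[1])]
        # outermost points per angle
        a=np.arctan2(P[:,1]-ctr[1],P[:,0]-ctr[0]); r=np.hypot(P[:,0]-ctr[0],P[:,1]-ctr[1])
        o=[]
        for b in np.linspace(-np.pi,np.pi,60):
            k=np.abs(a-b)<.06
            if k.sum()>1: o.append(P[k][np.argmax(r[k])])
        o=np.array(o)
        s=least_squares(lambda x:np.hypot(o[:,0]-x[0],o[:,1]-x[1])-x[2],(*ctr,.064),loss="soft_l1",f_scale=.002)
        print(q,s.x.round(4))
    for q,ctr,r,hm in(("red",(.422,-.098),.0165,.07),("white",(.42,.075),.019,.075)):
        P,_=region(c,ctr,.035); 
        for lo,hi in((.012,hm),(hm-.005,.12)):
            Q=P[(P[:,2]>lo)&(P[:,2]<hi)]
            if len(Q)>3: print(q,circ(Q,r,ctr),len(Q),"ctr",Q[:,:2].mean(0).round(4),"zmax",Q[:,2].max())
    P,_=region(c,(.467,-.335),.07); P=P[P[:,2]>.009]; print("tray",rect(P),len(P))
    P,_=region(c,(.488,.318),.12); P=P[(P[:,2]>.007)&(P[:,2]<.05)];
    P=P[P[:,1]<.36]; print("driver",rect(P),len(P),P[:,0].min(),P[:,0].max())
    H=P[P[:,2]>.02]; print("handle",rect(H),len(H))
E
```

```text
top
hous [0.6032 0.1796 0.0627]
stud [ 0.6066 -0.1312  0.0626]
red (array([ 0.42494704, -0.09610539]), np.float64(0.00406439935554263)) 97 ctr [ 0.4193 -0.0943] zmax 0.06965073501229709
red (array([ 0.4118449 , -0.10567947]), np.float64(0.004954496198190975)) 44 ctr [ 0.4222 -0.095 ] zmax 0.08836880578269646
white (array([0.42393759, 0.07643824]), np.float64(0.0034530618841994115)) 104 ctr [0.4181 0.0725] zmax 0.0749061210360727
white (array([0.4329107 , 0.08092307]), np.float64(0.007392945632145752)) 117 ctr [0.4221 0.0755] zmax 0.10624764849973083
tray (array([ 0.47442466, -0.33069804], dtype=float32), [np.float32(0.07570939), np.float32(0.12424677)], np.float32(-0.32421118)) 231
driver (array([0.4868205, 0.2847832], dtype=float32), [np.float32(0.13559331), np.float32(0.21118705)], np.float32(0.042586025)) 368 0.37954747611149414 0.5914199887798895
handle (array([0.50069743, 0.29929504], dtype=float32), [np.float32(0.086620614), np.float32(0.1898992)], np.float32(-0.47213066)) 158
side
hous [0.605  0.176  0.0629]
stud [ 0.6075 -0.1356  0.0622]
red (array([ 0.42671442, -0.09720234])
[... 194 characters left out ...]
8935614130215898
white (array([0.42599655, 0.07484551]), np.float64(0.0019063847962181456)) 210 ctr [0.4206 0.0613] zmax 0.07490347640564939
white (array([0.42897324, 0.08337641]), np.float64(0.005465130113023742)) 94 ctr [0.4231 0.0678] zmax 0.10428360255668687
tray (array([ 0.4674827, -0.3371084], dtype=float32), [np.float32(0.06667785), np.float32(0.09024914)], np.float32(-0.31218827)) 383
driver (array([0.4925866, 0.3059262], dtype=float32), [np.float32(0.12084136), np.float32(0.17850715)], np.float32(-0.20610785)) 193 0.4014678919599436 0.5923163289831507
handle (array([0.49481145, 0.29175767], dtype=float32), [np.float32(0.061084673), np.float32(0.1828932)], np.float32(-0.39306566)) 79
```

```bash
python3 - <<'E'
from meas import *
import pickle
m=pickle.load(open("m0.pkl","rb"))
cs={n:vision.read_camera(n) for n in("top","side")}
for (n,q,b),M in m.items():
    c=cs[n]
    v,u=np.nonzero(M)
    if q=="insert_tray":
        P=onplane(c,np.c_[u,v],.018); print(n,"tray",rect(P))
    if q=="screwdriver" and abs(b[0]-150)<3 or (n=="side" and q=="screwdriver" and abs(b[0]-228)<3):
        P=onplane(c,np.c_[u,v],.014); r=rect(P);print(n,"driver",r)
        f=c["frame"][v,u].astype(int); y=f[:,0]-f[:,2]>60; H=P[y]; print(" handle",rect(H),y.sum())
        print(" rangex",P[:,0].min(),P[:,0].max())
        pc=H[:,:2]-H[:,:2].mean(0);w=np.linalg.svd(P[:,:2]-P[:,:2].mean(0),full_matrices=False)[2][0];print(" pca dir",np.arctan2(w[1],w[0]),H.mean(0))
    if q in("red_bottle","white_bottle") and n=="top":
        f=c["frame"][v,u].astype(int)
    if q in("open_housing","finished_stud") and b[2]>30:
        P=onplane(c,np.c_[u,v],.02); print(n,q,b,cv2.minEnclosingCircle((P[:,:2]).astype(np.float32)))
# bottle tips by colour
c=cs["top"];f=c["frame"].astype(int)
for nm,box,fn,h in(("white orange tip",(222,244,246,264),lambda f:f[...,0]-f[...,1]>60,.1),("red black tip",(282,240,302,262),lambda f:f.sum(-1)<160,.08),("red body",(282,240,302,262),lambda f:f[...,0]-f[...,1]>60,.055)):
    x0,y0,x1,y1=box; v,u=np.nonzero(fn(f[y0:y1,x0:x1])); print(nm,len(u),onplane(c,[[u.mean()+x0,v.mean()+y0]],h))
c=cs["side"];f=c["frame"].astype(int)
cv2.imwrite("pics/s1.png",cv2.resize(c["frame"][180:320,180:380,::-1],(800,560),interpolation=cv2.INTER_CUBIC))
E
```

```text
top open_housing (np.float64(194.0), np.float64(198.0), np.float64(41.0), np.float64(44.0)) ((0.604899525642395, 0.17843909561634064), 0.0674576610326767)
top finished_stud (np.float64(300.0), np.float64(189.0), np.float64(40.0), np.float64(44.0)) ((0.6073364615440369, -0.13118207454681396), 0.06741353869438171)
top finished_stud (np.float64(192.0), np.float64(197.0), np.float64(44.0), np.float64(46.0)) ((0.6036424040794373, 0.17909276485443115), 0.06839137524366379)
top tray (array([ 0.46569818, -0.33549583], dtype=float32), [np.float32(0.06532697), np.float32(0.091263056)], np.float32(-0.29838338))
top driver (array([0.48977533, 0.32806098], dtype=float32), [np.float32(0.027616784), np.float32(0.19048372)], np.float32(0.25412264))
 handle (array([0.4497989 , 0.31615245], dtype=float32), [np.float32(0.02522425), np.float32(0.09571177)], np.float32(0.2157115)) 254
 rangex 0.39795886809821207 0.5837264157949904
 pca dir -2.935639047048352 [0.44681317 0.31540735 0.014     ]
side open_housing (np.float64(275.0), np.float64(181.0), np.float64(35.0), np.float64(26.0)) ((0.6091622114181519
[... 180 characters left out ...]
), 0.08784272521734238)
side tray (array([ 0.4682928 , -0.33968398], dtype=float32), [np.float32(0.07946592), np.float32(0.09318302)], np.float32(-0.3155076))
side driver (array([0.485965, 0.327486], dtype=float32), [np.float32(0.043749943), np.float32(0.18868832)], np.float32(0.3049654))
 handle (array([0.4536155, 0.3171724], dtype=float32), [np.float32(0.038161334), np.float32(0.098938696)], np.float32(0.15116766)) 138
 rangex 0.39802662745640216 0.5808942458055524
 pca dir -2.9135449322985774 [0.44845522 0.31692581 0.014     ]
white orange tip 27 [[0.42200887 0.07375151 0.1       ]]
red black tip 2 [[ 0.42280308 -0.09657173  0.08      ]]
red body 81 [[ 0.42200402 -0.09713287  0.055     ]]
```

View pics/s1.png

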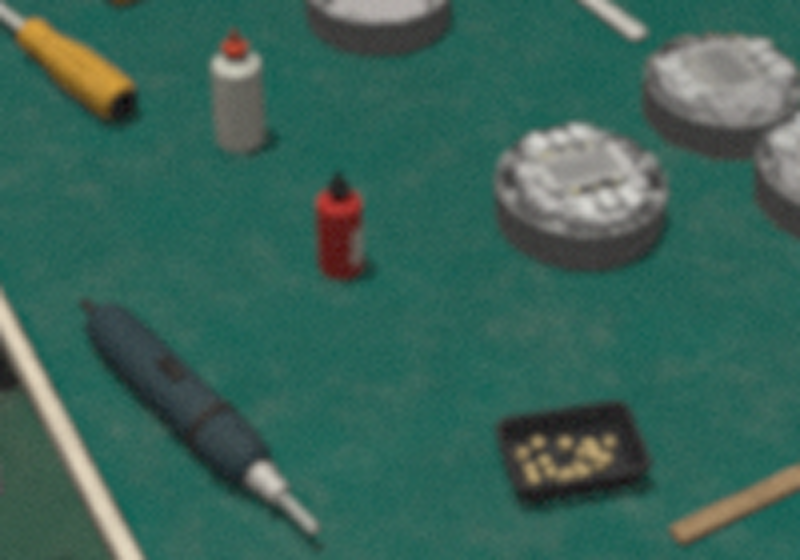

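```bash
python3 - <<'E'
from meas import *
for n in("top","side"):
    c=vision.read_camera(n)
    p=c["R"]@np.array([.228,.635,.23])+c["t"]; print(n,"tcp px",p[:2]/p[2]*c["fx"]+[c["cx"],c["cy"]])
    P,_=cloud(c,np.ones((420,560),bool))
    for y in np.arange(.1,.8,.1):
        print(round(y,1),[ (round(float(P[k][:,2].max()),2) if (k:=(abs(P[:,0]-x)<.05)&(abs(P[:,1]-y)<.05)).sum()>5 else None) for x in np.arange(.1,.8,.1)])
E
```

```text
top tcp px [  1.34120941 339.71018498]
0.1 [0.02, 0.01, 0.04, 0.1, 0.04, 0.04, 0.04]
0.2 [0.61, 0.01, 0.04, 0.04, 0.04, 0.04, 0.04]
0.3 [0.65, 0.01, 0.04, 0.03, 0.03, 0.02, 0.05]
0.4 [0.63, 0.6, 0.03, 0.01, 0.02, 0.02, 0.05]
0.5 [0.59, 0.59, 0.02, 0.1, 0.1, 0.02, 0.05]
0.6 [-0.78, 0.35, 0.04, 0.26, 0.22, 0.03, 0.03]
0.7 [-0.78, 0.04, 0.12, 0.21, 0.22, 0.02, 0.09]
side tcp px [121.19084912  95.56757316]
0.1 [0.02, 0.01, 0.04, 0.11, 0.04, 0.04, 0.04]
0.2 [0.64, 0.01, 0.04, 0.04, 0.04, 0.04, 0.04]
0.3 [0.63, 0.01, 0.04, 0.03, 0.03, 0.02, 0.04]
0.4 [0.61, 0.6, 0.03, 0.01, 0.01, 0.02, 0.04]
0.5 [0.51, 0.57, 0.02, 0.1, 0.1, 0.02, 0.04]
0.6 [None, 0.54, 0.53, 0.39, 0.24, 0.02, 0.07]
0.7 [None, 0.34, 0.34, 0.3, 0.25, 0.08, 0.08]
```

Request:
{"fn": "jog_arm", "kwargs": {
  "commands": "0.072 -0.185 0 0 0 0;0.072 -0.185 0 0 0 0;0.072 -0.185 0 0 0 0;0.072 -0.185 0 0 0 0;0.222 -0.435 0 0 0 0.345;0.222 -0.435 0 0 0 0.345;0.222 -0.435 0 0 0 0.345;0.222 -0.435 0 0 0 0.345;0.222 -0.435 0 0 0 0.345;0.196 -0.732 0 0 0 0.345;0.196 -0.732 0 0 0 0.345;0.196 -0.732 0 0 0 0.345;0.196 -0.732 0 0 0 0.345;0.196 -0.732 0 0 0 0.345;0.196 -0.732 0 0 0 0.345;0.196 -0.732 0 0 0 0.345",
  "gripper": 100
}}

```text
time: 3.35
eef_pos: [0.4244, -0.0963, 0.2314]
tcp_rot: [-0.0, 1.0, 0.0, 0.0]
contact_force: [-0.4, -0.7, -0.6]
opening: 1.0
```

Request:
{"fn": "jog_arm", "kwargs": {
  "commands": "0 -0.001 -0.1 0 0 0;0 -0.001 -0.15 0 0 0;0 -0.001 -0.19 0 0 0;0 -0.001 -0.19 0 0 0;0 -0.001 -0.19 0 0 0"
}}

```text
time: 3.98
eef_pos: [0.4257, -0.0974, 0.0431]
tcp_rot: [-0.001, 1.0, -0.001, 0.001]
contact_force: [1.6, -0.2, -0.2]
opening: 0.995
```

Request:
{"fn": "jog_arm", "kwargs": {
  "commands": "0 0 0 0 0 0;0 0 0 0 0 0;0 0 0 0 0 0;0 0 0 0 0 0;0 0 0 0 0 0;0 0 0 0 0 0",
  "gripper": 0,
  "grip_force": 30
}}

```text
time: 4.72
eef_pos: [0.4252, -0.0982, 0.0428]
tcp_rot: [0.0, 1.0, -0.0, 0.001]
contact_force: [-1.5, 2.0, 7.1]
opening: 0.358
```

Request:
{"fn": "jog_arm", "kwargs": {
  "commands": "0 0 0.06 0 0 0;0 0 0.12 0 0 0;0 0 0.12 0 0 0;0.179 0.276 0.12 0 0 0;0.179 0.276 0.12 0 0 0;0.179 0.276 0.12 0 0 0;0.179 0.276 0.12 0 0 0;0.179 0.276 0.12 0 0 0;0.179 0.276 0.12 0 0 0;0.179 0.276 0.12 0 0 0;0.179 0.276 0.12 0 0 0"
}}

```text
time: 6.1
eef_pos: [0.6021, 0.1769, 0.1604]
tcp_rot: [0.0, 1.0, -0.0, -0.001]
contact_force: [-0.4, -0.1, -0.8]
opening: 0.359
```

```bash
python3 - <<'E'
from meas import *
for n in("top","side"):
    c=vision.read_camera(n)
    b=(slice(140,300),slice(130,380))
    cv2.imwrite(f"pics/r_{n}.png",cv2.resize(c["frame"][b][:,:,::-1],(780,500),interpolation=cv2.INTER_CUBIC))
E
```

```text
(no output)
```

View pics/r_side.png

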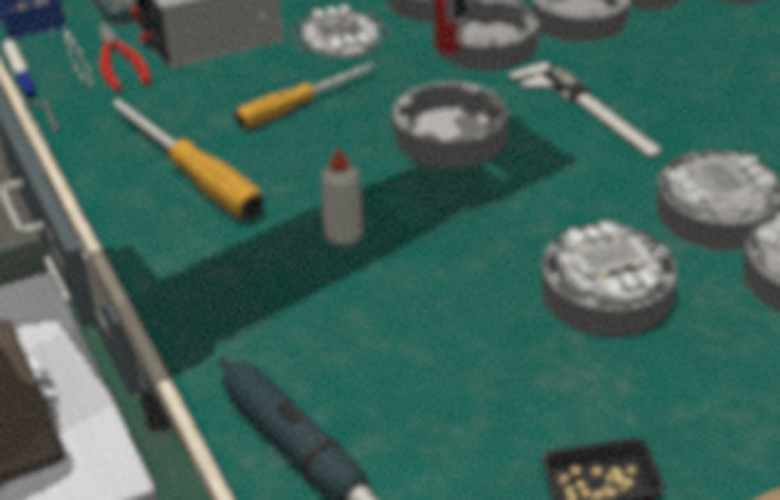

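The picture shows the red bottle held with its foot at (447,50), above the housing, and the housing mouth at (450,115).

Request:
{"fn": "jog_arm", "kwargs": {
  "commands": "0.001 0.0 -0.06 0 0 0;0.001 0.0 -0.1 0 0 0;0.001 0 -0.114 0 0 0;0.001 0 -0.114 0 0 0;0.001 0 -0.116 0 0 0;0.001 0 -0.117 0 0 0;0.001 0 -0.117 0 0 0"
}}

```text
time: 7.08
eef_pos: [0.6048, 0.1781, 0.0457]
tcp_rot: [-0.0, 1.0, -0.0, 0.001]
contact_force: [-0.4, -0.4, 3.9]
opening: 0.358
```

Request:
{"fn": "jog_arm", "kwargs": {
  "commands": "0 0 0 0 0 0;0 0 0 0 0 0;0 0 0 0 0 0;0 0 0 0 0 0",
  "gripper": 65
}}

```text
time: 7.58
eef_pos: [0.6039, 0.1783, 0.044]
tcp_rot: [-0.0, 1.0, -0.0, -0.0]
contact_force: [-0.3, 0.2, -0.3]
opening: 0.646
```

Request:
{"fn": "jog_arm", "kwargs": {
  "commands": "0 0 0.04 0 0 0;0 0 0.09 0 0 0;0 0 0.12 0 0 0;0 0 0.12 0 0 0;-0.18 -0.102 0.12 0 0 -0.5;-0.18 -0.102 0.12 0 0 -1.0;-0.18 -0.102 0.12 0 0 -1.571;-0.18 -0.102 0.12 0 0 -1.571;-0.18 -0.102 0.12 0 0 -1.571;-0.18 -0.102 0.12 0 0 -1.571;-0.18 -0.102 0.12 0 0 -1.571;-0.18 -0.102 0.12 0 0 -1.571;-0.18 -0.102 0.12 0 0 -1.571;-0.18 -0.102 0.12 0 0 -1.571"
}}

```text
time: 9.32
eef_pos: [0.423, 0.0763, 0.1626]
tcp_rot: [0.707, 0.707, -0.001, -0.001]
contact_force: [0.1, -0.5, -0.5]
opening: 0.647
```

```bash
python3 - <<'E'
from meas import *
for n in("top","side"):
    c=vision.read_camera(n)
    b=(slice(140,300),slice(130,380))
    cv2.imwrite(f"pics/r2_{n}.png",cv2.resize(c["frame"][b][:,:,::-1],(780,500),interpolation=cv2.INTER_CUBIC))
    f=c["frame"].astype(int); m=(f[...,0]-f[...,1]>50)
    P,uv=cloud(c,m); k=np.hypot(P[:,0]-.604,P[:,1]-.178)<.06
    P=P[k]; print(n,len(P),P.min(0),P.max(0),circ(P[(P[:,2]<.07)],.0165,(.604,.178)))
E
```

```text
top 92 [0.58603464 0.16244229 0.00424699] [0.62540973 0.19023305 0.08735603] (array([0.60474856, 0.17965846]), np.float64(0.0035062725057001063))
side 103 [0.58742749 0.15784157 0.01148861] [0.61434573 0.18599297 0.07135238] (array([0.60661779, 0.17830066]), np.float64(0.0032577716306523632))
```

View pics/r2_side.png

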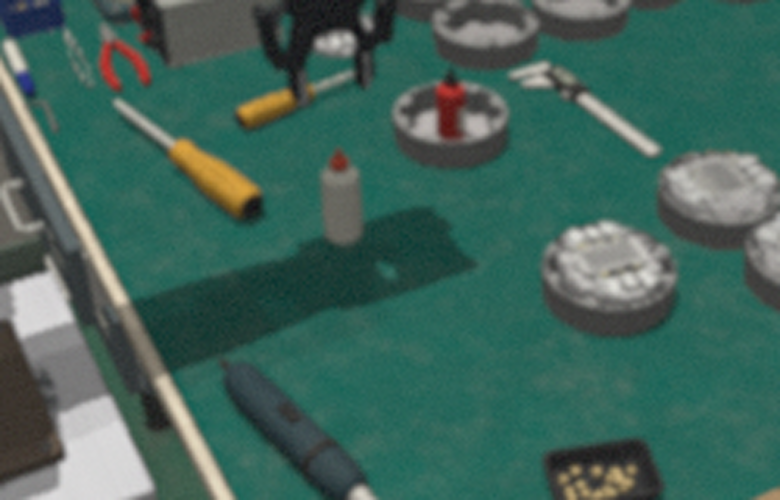

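The red bottle stands at the centre of the housing, (450,110). Now the white bottle.

Request:
{"fn": "jog_arm", "kwargs": {
  "commands": "0.001 0 0 0 0 0;0.001 -0.001 0 0 0 0;0.001 -0.001 -0.06 0 0 0;0.001 -0.001 -0.1 0 0 0;0.001 -0.001 -0.121 0 0 0;0.001 -0.001 -0.121 0 0 0;0.001 -0.001 -0.121 0 0 0",
  "gripper": 95
}}

```text
time: 10.3
eef_pos: [0.4261, 0.0752, 0.0444]
tcp_rot: [0.707, 0.707, 0.001, 0.001]
contact_force: [0.1, 0.5, -0.1]
opening: 0.951
```

Request:
{"fn": "jog_arm", "kwargs": {
  "commands": "0 0 0 0 0 0;0 0 0 0 0 0;0 0 0 0 0 0;0 0 0 0 0 0;0 0 0 0 0 0;0 0 0 0 0 0",
  "gripper": 0
}}

```text
time: 11.05
eef_pos: [0.4259, 0.0753, 0.0443]
tcp_rot: [0.707, 0.707, 0.0, 0.0]
contact_force: [-0.6, 0.1, 5.3]
opening: 0.419
```

Request:
{"fn": "jog_arm", "kwargs": {
  "commands": "0 0 0.06 0 0 0;0 0 0.12 0 0 0;0 0 0.12 0 0 0;0.182 -0.321 0.12 0 0 0;0.182 -0.321 0.12 0 0 0;0.182 -0.321 0.12 0 0 0;0.182 -0.321 0.12 0 0 0;0.182 -0.321 0.12 0 0 0;0.182 -0.321 0.12 0 0 0;0.182 -0.321 0.12 0 0 0;0.182 -0.321 0.12 0 0 0;0.182 -0.321 0.06 0 0 0;0.182 -0.321 0.02 0 0 0;0.182 -0.321 0.004 0 0 0;0.182 -0.321 0.002 0 0 0;0.182 -0.321 0.001 0 0 0;0.182 -0.321 0.001 0 0 0"
}}

```text
time: 13.18
eef_pos: [0.6077, -0.2458, 0.0455]
tcp_rot: [0.707, 0.707, 0.0, 0.001]
contact_force: [-0.6, -0.6, -1.3]
opening: 0.424
```

Request:
{"fn": "jog_arm", "kwargs": {
  "commands": "0 0 -0.001 0 0 0;0 0 -0.001 0 0 0;0 0 -0.001 0 0 0;0 0 -0.001 0 0 0;0 0 -0.001 0 0 0",
  "gripper": 72
}}

```text
time: 13.8
eef_pos: [0.6071, -0.2458, 0.0433]
tcp_rot: [0.707, 0.707, -0.0, 0.0]
contact_force: [-0.1, 0.7, -0.0]
opening: 0.718
```

Request:
{"fn": "jog_arm", "kwargs": {
  "commands": "0 0 0.04 0 0 0;0 0 0.09 0 0 0;0 0 0.12 0 0 0;0 0 0.12 0 0 0;-0.141 -0.09 0.12 0 0 0.5;-0.141 -0.09 0.12 0 0 1.0;-0.141 -0.09 0.12 0 0 1.27;-0.141 -0.09 0.12 0 0 1.27;-0.141 -0.09 0.12 0 0 1.27;-0.141 -0.09 0.12 0 0 1.27;-0.141 -0.09 0.12 0 0 1.27;-0.141 -0.09 0.12 0 0 1.27;-0.141 -0.09 0.12 0 0 1.27",
  "gripper": 100
}}

```text
time: 15.42
eef_pos: [0.4657, -0.3353, 0.1621]
tcp_rot: [0.151, 0.989, 0.001, -0.001]
contact_force: [-0.8, -0.2, -0.5]
opening: 1.0
```

```bash
python3 - <<'E'
from meas import *
for n in("top","side"):
    c=vision.read_camera(n)
    b=(slice(140,350),slice(230,440))
    cv2.imwrite(f"pics/t_{n}.png",cv2.resize(c["frame"][b][:,:,::-1],(600,600),interpolation=cv2.INTER_CUBIC))
    P,_=region(c,(.608,-.246),.035);P=P[(P[:,2]>.015)&(P[:,2]<.08)]
    print(n,circ(P,.019,(.608,-.246)))
E
```

```text
top (array([ 0.60596052, -0.24519253]), np.float64(0.0037762811341788918))
side (array([ 0.60780106, -0.24534461]), np.float64(0.0030604542966984785))
```

View pics/t_side.png

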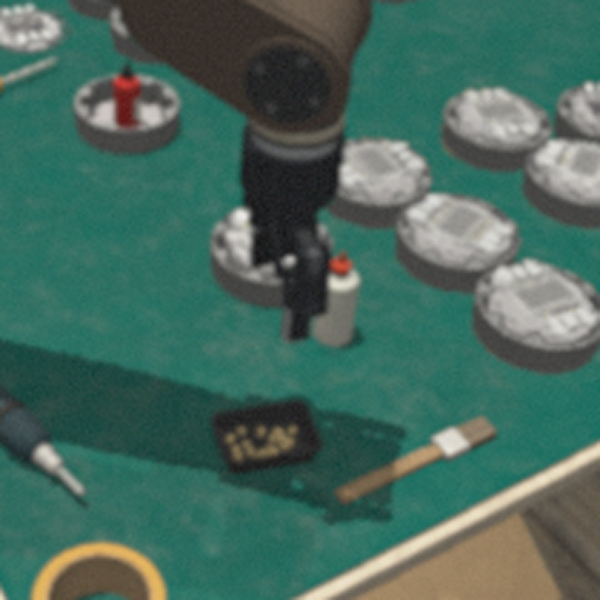

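View pics/t_top.png

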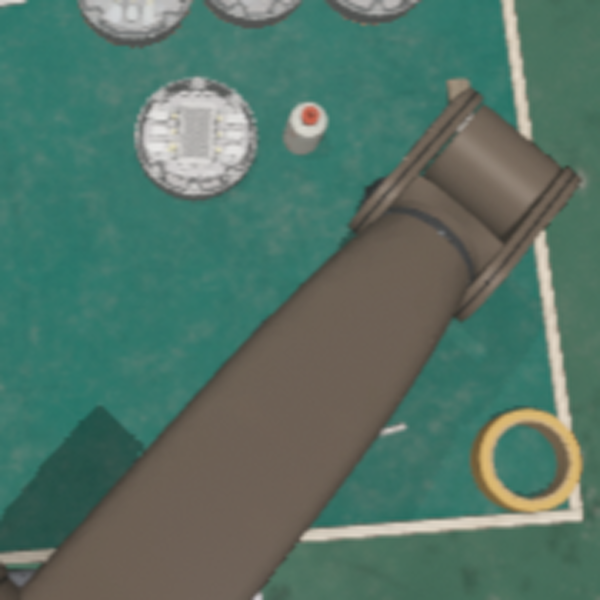

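The white bottle stands upright at the right end of the row, (337,300) in the side view. The tray is at (265,435), undisturbed.

Request:
{"fn": "jog_arm", "kwargs": {
  "commands": "0.001 -0.001 -0.06 0 0 0;0.001 -0.001 -0.11 0 0 0;0.001 -0.001 -0.14 0 0 0;0.001 -0.001 -0.154 0 0 0;0.001 -0.001 -0.157 0 0 0;0.001 -0.001 -0.157 0 0 0;0.001 -0.001 -0.157 0 0 0"
}}

```text
time: 16.4
eef_pos: [0.468, -0.3377, 0.008]
tcp_rot: [0.15, 0.989, -0.001, 0.001]
contact_force: [-0.1, 0.2, -0.3]
opening: 0.997
```

```bash
python3 - <<'E'
from meas import *
c=vision.read_camera("side")
cv2.imwrite("pics/t2.png",cv2.resize(c["frame"][230:340,270:420,::-1],(800,586),interpolation=cv2.INTER_CUBIC))
E
```

```text
(no output)
```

View pics/t2.png

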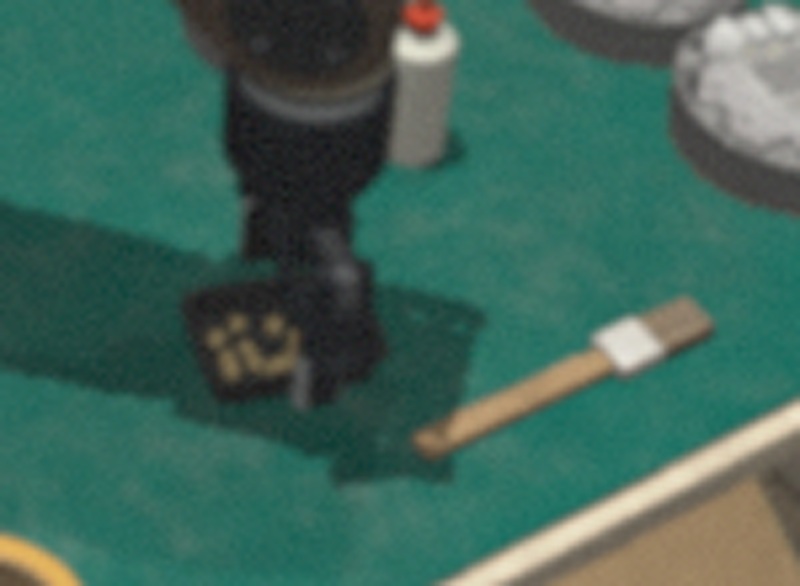

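Request:
{"fn": "jog_arm", "kwargs": {
  "commands": "0 0 -0.004 0 0 0;0 0 -0.008 0 0 0;0 0 -0.008 0 0 0"
}}

```text
time: 16.82
eef_pos: [0.4667, -0.3363, -0.0023]
tcp_rot: [0.15, 0.989, 0.0, -0.001]
contact_force: [1.1, -0.6, -0.4]
opening: 1.002
```

Request:
{"fn": "jog_arm", "kwargs": {
  "commands": "0 0 0 0 0 0;0 0 0 0 0 0;0 0 0 0 0 0;0 0 0 0 0 0;0 0 0 0 0 0",
  "gripper": 0,
  "grip_force": 25
}}

```text
time: 17.45
eef_pos: [0.4673, -0.3369, -0.0014]
tcp_rot: [0.15, 0.989, -0.0, 0.0]
contact_force: [0.3, -0.7, 2.0]
opening: 0.717
```

Request:
{"fn": "jog_arm", "kwargs": {
  "commands": "0 0 0.05 0 0 0;0 0 0.1 0 0 0;0 0 0.12 0 0 0;0 0 0.12 0 0 0;0.139 0.359 0.12 0 0 0.31;0.139 0.359 0.12 0 0 0.31;0.139 0.359 0.12 0 0 0.31;0.139 0.359 0.12 0 0 0.31;0.139 0.359 0.12 0 0 0.31;0.139 0.359 0.12 0 0 0.31;0.139 0.359 0.12 0 0 0.31;0.139 0.359 0.12 0 0 0.31;0.139 0.359 0.12 0 0 0.31;0.139 0.359 0.05 0 0 0.31;0.139 0.359 0.02 0 0 0.31;0.139 0.359 0.02 0 0 0.31"
}}

```text
time: 19.45
eef_pos: [0.6024, 0.021, 0.0144]
tcp_rot: [-0.003, 1.0, 0.001, -0.004]
contact_force: [-0.6, 0.6, -0.9]
opening: 0.719
```

```bash
python3 - <<'E'
from meas import *
c=vision.read_camera("side")
cv2.imwrite("pics/t3.png",cv2.resize(c["frame"][140:290,220:420,::-1],(800,600),interpolation=cv2.INTER_CUBIC))
E
```

```text
(no output)
```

View pics/t3.png

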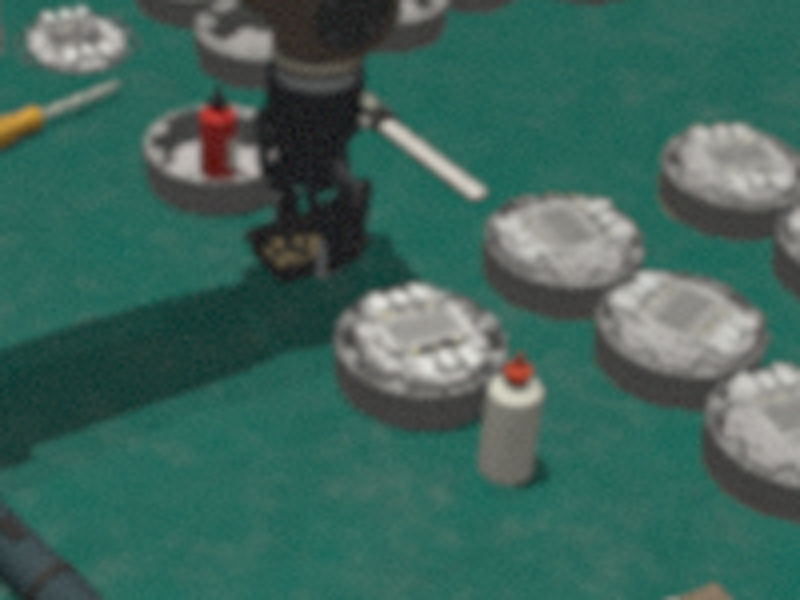

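The tray hangs level between housing and stud at (300,250). I lower and release it.

Request:
{"fn": "jog_arm", "kwargs": {
  "commands": "0 0 -0.01 0 0 0;0 0 -0.015 0 0 0;0 0 -0.018 0 0 0;0 0 -0.019 0 0 0;0 0 -0.019 0 0 0"
}}

```text
time: 20.12
eef_pos: [0.6062, 0.0224, -0.0005]
tcp_rot: [-0.005, 1.0, -0.0, 0.0]
contact_force: [0.0, 1.3, -1.4]
opening: 0.717
```

Request:
{"fn": "jog_arm", "kwargs": {
  "commands": "0 0 0 0 0 0;0 0 0 0 0 0;0 0 0 0 0 0;0 0 0 0 0 0",
  "gripper": 92
}}

```text
time: 20.62
eef_pos: [0.6062, 0.0223, -0.0006]
tcp_rot: [-0.005, 1.0, -0.0, 0.0]
contact_force: [0.2, -0.5, -0.2]
opening: 0.919
```

Request:
{"fn": "jog_arm", "kwargs": {
  "commands": "0 0 0.05 0 0 0;0 0 0.1 0 0 0;0 0 0.15 0 0 0;0 0 0.15 0 0 0;-0.159 0.293 0.15 0 0 0.23;-0.159 0.293 0.15 0 0 0.23;-0.159 0.293 0.15 0 0 0.23;-0.159 0.293 0.15 0 0 0.23;-0.159 0.293 0.15 0 0 0.23;-0.159 0.293 0.15 0 0 0.23;-0.159 0.293 0.15 0 0 0.23;-0.159 0.293 0.15 0 0 0.23;-0.159 0.293 0.15 0 0 0.23"
}}

```text
time: 22.25
eef_pos: [0.4477, 0.3142, 0.149]
tcp_rot: [-0.118, 0.993, -0.0, -0.0]
contact_force: [-0.4, 0.1, -0.7]
opening: 0.92
```

```bash
python3 - <<'E'
from meas import *
from plant import cut_out
for n in("top","side"):
    c=vision.read_camera(n)
    cv2.imwrite(f"pics/d_{n}.png",cv2.resize(c["frame"][130:290,130:400,::-1],(800,474),interpolation=cv2.INTER_CUBIC))
    for r in cut_out(n,"insert_tray"):
        v,u=np.nonzero(r["pixels"]); print(n,r["conf"],rect(onplane(c,np.c_[u,v],.018)))
E
```

```text
top 0.94 (array([0.60300326, 0.02306329], dtype=float32), [np.float32(0.062288836), np.float32(0.092821755)], np.float32(0.01754333))
top 0.39 (array([0.76552844, 0.15081468], dtype=float32), [np.float32(0.056120995), np.float32(0.21918754)], np.float32(-1.4380953))
side 0.59 (array([0.6036568 , 0.01634712], dtype=float32), [np.float32(0.07914111), np.float32(0.09657139)], np.float32(-0.018325897))
```

View pics/d_top.png

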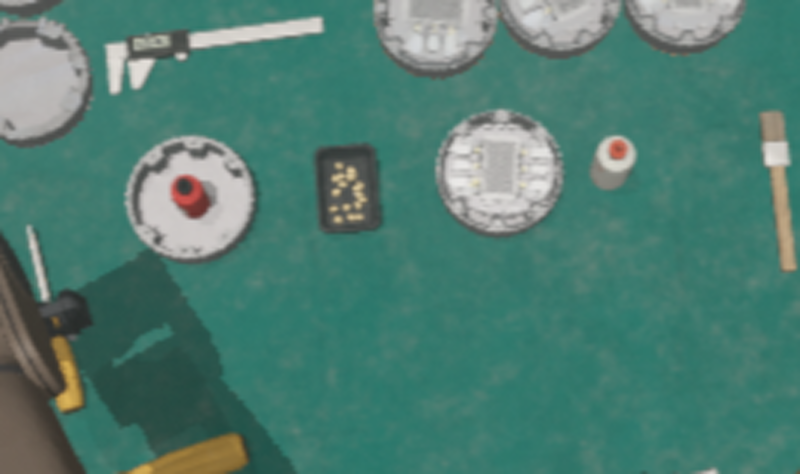

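View pics/d_side.png

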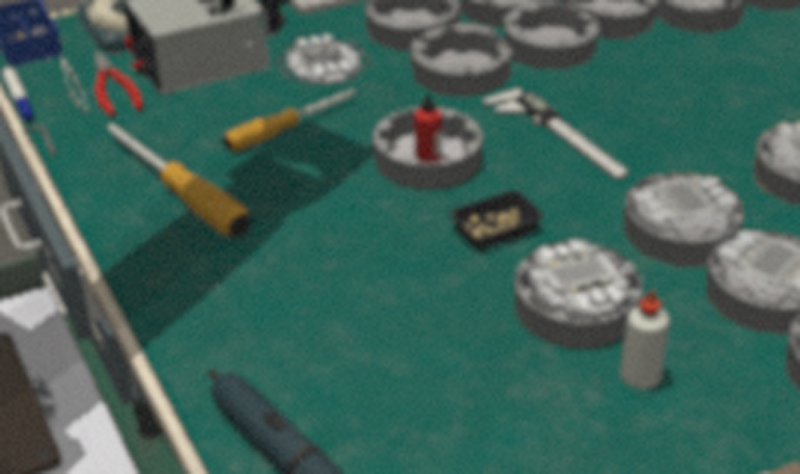

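Tray and bottles stand in the row: red at (190,195), tray at (348,190), stud at (500,172), white at (613,165) in the top view. The screwdriver lies under the hand.

Request:
{"fn": "jog_arm", "kwargs": {
  "commands": "0 0.001 -0.06 0 0 0;0 0.001 -0.11 0 0 0;0 0.001 -0.135 0 0 0;0 0.001 -0.145 0 0 0;0 0.001 -0.147 0 0 0;0 0.001 -0.147 0 0 0;0 0.001 -0.147 0 0 0"
}}

```text
time: 23.32
eef_pos: [0.4481, 0.3168, 0.0038]
tcp_rot: [-0.119, 0.993, 0.0, 0.001]
contact_force: [-0.0, -0.4, 0.3]
opening: 0.919
```

Request:
{"fn": "jog_arm", "kwargs": {
  "commands": "0 0 0 0 0 0;0 0 0 0 0 0;0 0 0 0 0 0;0 0 0 0 0 0;0 0 0 0 0 0;0 0 0 0 0 0;0 0 0 0 0 0",
  "gripper": 0,
  "grip_force": 40
}}

```text
time: 24.2
eef_pos: [0.4475, 0.3164, 0.0027]
tcp_rot: [-0.119, 0.993, 0.0, 0.0]
contact_force: [-0.7, 0.0, 3.9]
opening: 0.291
```

Request:
{"fn": "jog_arm", "kwargs": {
  "commands": "0 0 0.05 0 0 0;0 0 0.1 0 0 0;0 0 0.14 0 0 0;0 0 0.14 0 0 0;0.06 -0.246 0.14 0 0 -1.8;0.06 -0.246 0.14 0 0 -1.8;0.06 -0.246 0.14 0 0 -1.8;0.06 -0.246 0.14 0 0 -1.8;0.06 -0.246 0.14 0 0 -1.8;0.06 -0.246 0.14 0 0 -1.8;0.06 -0.246 0.14 0 0 -1.8;0.06 -0.246 0.14 0 0 -1.8;0.06 -0.246 0.14 0 0 -1.8;0.06 -0.246 0.14 0 0 -1.8;0.06 -0.246 0.14 0 0 -1.8;0.06 -0.246 0.14 0 0 -1.8;0.06 -0.246 0.05 0 0 -1.8;0.06 -0.246 0.02 0 0 -1.8;0.06 -0.246 0.02 0 0 -1.8;0.06 -0.246 0.02 0 0 -1.8"
}}

```text
time: 26.7
eef_pos: [0.5085, 0.0702, 0.024]
tcp_rot: [0.703, 0.711, 0.001, 0.001]
contact_force: [0.2, 0.7, -0.7]
opening: 0.29
```

```bash
python3 - <<'E'
from meas import *
for n in("top","side"):
    c=vision.read_camera(n)
    cv2.imwrite(f"pics/e_{n}.png",cv2.resize(c["frame"][130:290,130:400,::-1],(800,474),interpolation=cv2.INTER_CUBIC))
E
```

```text
(no output)
```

View pics/e_side.png

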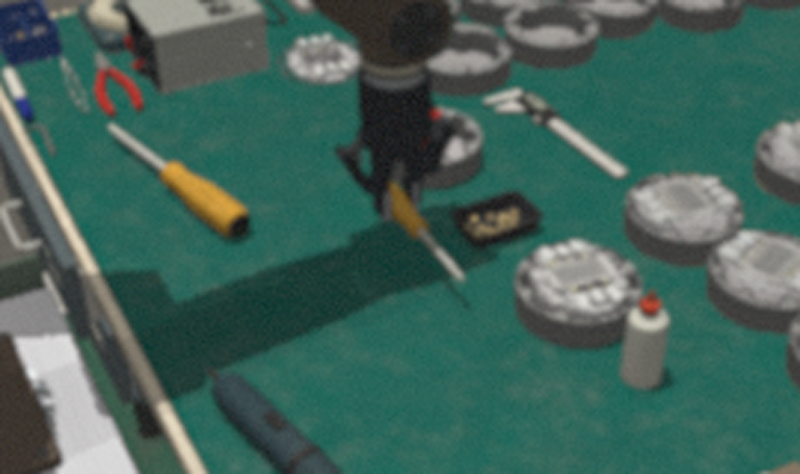

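View pics/e_top.png

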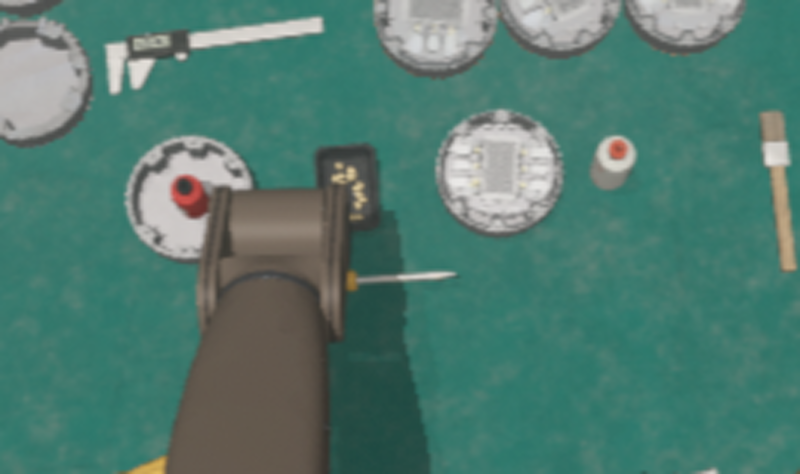

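The screwdriver is held parallel to the row, blade tip at (455,275) toward the stud. I lower it and open only halfway, because the tray corner is close.

Request:
{"fn": "jog_arm", "kwargs": {
  "commands": "0 0 -0.01 0 0 0;0 0 -0.015 0 0 0;0 0 -0.018 0 0 0;0 0 -0.019 0 0 0;0 0 -0.019 0 0 0"
}}

```text
time: 27.42
eef_pos: [0.5071, 0.0703, 0.0032]
tcp_rot: [0.704, 0.711, -0.0, -0.0]
contact_force: [-0.4, -0.3, -0.5]
opening: 0.294
```

Request:
{"fn": "jog_arm", "kwargs": {
  "commands": "0 0 0 0 0 0;0 0 0 0 0 0;0 0 0 0 0 0;0 0 0 0 0 0",
  "gripper": 48
}}

```text
time: 27.92
eef_pos: [0.5072, 0.0703, 0.0034]
tcp_rot: [0.704, 0.711, 0.0, 0.0]
contact_force: [-0.1, -0.1, 0.2]
opening: 0.48
```

Request:
{"fn": "jog_arm", "kwargs": {
  "commands": "0 0 0.05 0 0 0;0 0 0.1 0 0 0;0 0 0.15 0 0 0;0 0 0.2 0 0 0;0 0 0.2 0 0 0;-0.06 0.28 0.2 0 0 0;-0.06 0.28 0.2 0 0 0;-0.06 0.28 0.2 0 0 0;-0.06 0.28 0.2 0 0 0;-0.06 0.28 0.2 0 0 0;-0.06 0.28 0.2 0 0 0;-0.06 0.28 0.2 0 0 0;-0.06 0.28 0.2 0 0 0"
}}

```text
time: 29.55
eef_pos: [0.4473, 0.349, 0.2028]
tcp_rot: [0.704, 0.71, -0.001, -0.0]
contact_force: [-0.1, 0.3, 0.4]
opening: 0.477
```

```bash
cat > fin.py <<'E'
from meas import *
from plant import cut_out
for n in("top","side"):
    c=vision.read_camera(n)
    cv2.imwrite(f"pics/f_{n}.png",cv2.resize(c["frame"][130:290,130:400,::-1],(800,474),interpolation=cv2.INTER_CUBIC))
    f=c["frame"].astype(int)
    for q,h in(("insert_tray",.018),("screwdriver",.014),("dust_brush",.008),("caliper",.008)):
        for r in cut_out(n,q):
            v,u=np.nonzero(r["pixels"]); print(n,q,round(r["conf"],2),rect(onplane(c,np.c_[u,v],h)))
    for q,ctr,rad in(("red",(.604,.178),.0165),("white",(.607,-.245),.019)):
        P,col=region(c,ctr,.032);k=(P[:,2]>.045)&(P[:,2]<.072);print(n,q,circ(P[k],rad,ctr))
E
python3 fin.py
```

```text
top insert_tray 0.77 (array([0.6044054 , 0.02299155], dtype=float32), [np.float32(0.061899774), np.float32(0.090304196)], np.float32(0.009745018))
top screwdriver 0.74 (array([0.5054365 , 0.02250417], dtype=float32), [np.float32(0.02603303), np.float32(0.18724988)], np.float32(-1.5625643))
top screwdriver 0.55 (array([0.33165097, 0.22351876], dtype=float32), [np.float32(0.033974644), np.float32(0.17349519)], np.float32(-1.3236314))
top dust_brush 0.81 (array([ 0.57273203, -0.41420737], dtype=float32), [np.float32(0.033429395), np.float32(0.16432154)], np.float32(-0.081927896))
top caliper 0.85 (array([0.7733929 , 0.15146394], dtype=float32), [np.float32(0.056554407), np.float32(0.22552401)], np.float32(-1.389196))
top red (array([0.60509358, 0.18007477]), np.float64(0.003961451878241005))
top white (array([ 0.60572653, -0.24488963]), np.float64(0.002442939192298831))
side insert_tray 0.83 (array([0.6056595 , 0.01801042], dtype=float32), [np.float32(0.0776544), np.float32(0.0949584)], np.float32(0.018671669))
side screwdriver 0.93 (array([0.3252889 , 0.26478493], dtype=float32), [np.float32(0.047442503), np.float32(0.2773423)], np.float32(-1.3360965))
side screwdriver 0.79 (array([0.5023695 , 0.03163679], dtype=float32), [np.float32(0.031588398), np.float32(0.18856846)], np.float32(1.4910952))
side dust_brush 0.92 (array([ 0.57114005, -0.42011464], dtype=float32), [np.float32(0.02928268), np.float32(0.17064038)], np.float32(0.008033283))
side caliper 0.64 (array([0.77074623, 0.1455497 ], dtype=float32), [np.float32(0.06408553), np.float32(0.22883727)], np.float32(-1.4539071))
side red (array([0.60655491, 0.17896624]), np.float64(0.003515316278837417))
side white (array([ 0.60807878, -0.24601264]), np.float64(0.0014595187168263087))
```

View pics/f_top.png

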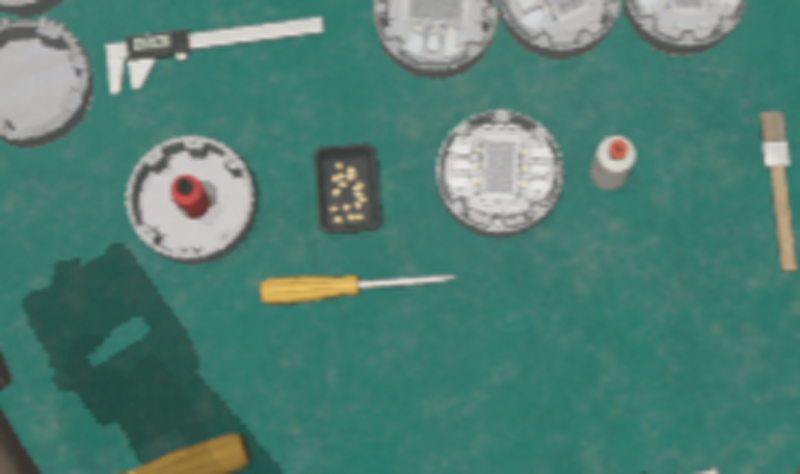

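View pics/f_side.png

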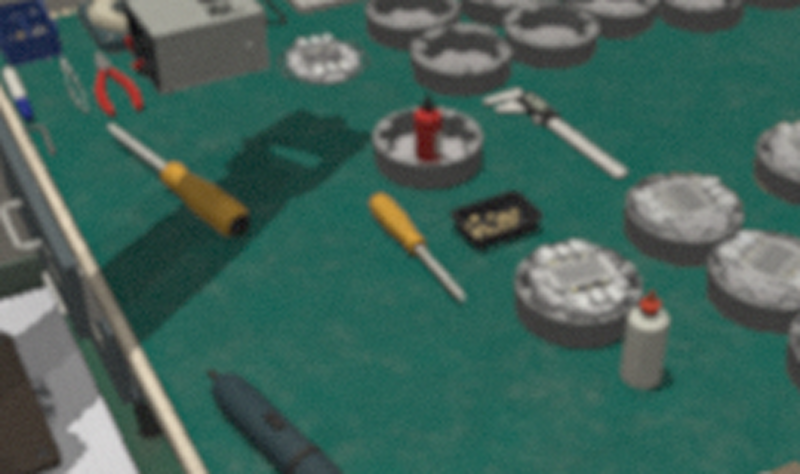

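Everything is in place: red at (190,195) in the housing, tray at (348,190), white at (613,165), and the screwdriver from handle end (260,290) to tip (455,277). The arm is clear, so I hand in.

```bash
python3 -c "
from plant import ctrl,get_state
print(get_state()['contact_force']); print(ctrl.sign_off())"
```

```text
[-0.03283735  0.12301083 -0.37609362]
the job is handed in; nothing more can be done
None
```

I set out the station as asked and handed it in at about 30 s; no verdict came back. The small red bottle stands in the open housing, the tray is midway and square to the row, the tall white bottle is beyond the stud, and the smaller screwdriver lies in front of the tray.

| Item | Last measurement | Allowed |
|---|---|---|
| Red bottle | about 2–3 mm off the housing centre | 15 mm |
| Tray | about 2 mm off the row line; long axis within 0.02 rad of square; about 155 mm from each centre | 15 mm; 0.2 rad; under 172 mm |
| White bottle | within 2 mm of the line; about 113 mm from the stud centre (gap about 3 cm) | 15 mm; 88–143 mm |
| Screwdriver | about 100 mm before the line; centred on the tray to 1 mm (top camera) | 73–127 mm; 30 mm |

- **Screwdriver direction:** it lies parallel to the row, with the handle on the housing's side and the blade on the stud's side.
- **Camera disagreement:** the side camera gave centres up to 9 mm different along the row (tray y 0.018 against 0.023, screwdriver y 0.032 against 0.0225) and about 0.08 rad on the screwdriver's angle. This is still inside the tolerances. I trusted the top view because the side view smears low objects.
- **Brush and caliper:** neither was touched, and their measured positions agree with the first pictures to within about 7 mm, which is measurement scatter.
- **Arm:** it was clear of everything at hand-in, with almost no force on the tool.

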